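Wind the chassis bar snug against the hidden stop

ROBOT

A 7-joint arm with a two-finger parallel gripper is mounted at the origin on the work surface. World frame = base frame: x ahead of the robot, y to its left, z up, the work surface at z = 0. Lengths are in m, angles in rad, forces in N, time in s.
With the tool pointing down it reaches from about 0.4 to 0.85 m from the base axis. Payload 6.9 kg.
Tool frame: the origin (TCP) lies midway between the tips of the shut fingers; the grasp point (between the pads) lies behind it (ctrl.pinch_z is the z of the grasp point in the tool frame, in m); z points along the fingers, y is the line along which they close (so a half turn about z gives the same grasp; the last joint's range is limited). The gripper opens to 85 mm and grips with 20 to 120 N. Pads are 22 mm wide; open, the fingers measure 114 mm over their backs; the gripper's body (76 mm by 85 mm) begins 54 mm behind the grasp point. The pads swing forward as they close: fully open they stand 13 mm farther back than shut.
Start: joints at [-1.222, 0.507, -0.238, 1.5, 0.126, 1.149, -0.155], TCP at [0.151, 0.607, 0.231] pointing down, gripper open.
Joint ranges: [-3.08, 3.08], [-0.24, 2.05], [-1.43, 1.35], [0, 2.5], [-1.52, 4.66], [0.17, 1.96], [-2.89, 2.89]. Speed limits (rad/s): [2.39, 2.39, 3.14, 3.14, 3.14, 3.14, 3.14].

INTERFACE

Orientations are given as a unit quaternion [w, x, y, z].
In Python, from station import ctrl, get_state, vision, ticket, models gives the robot as it stands. Calls block until the motion is done:
- ctrl.movep(position, orientation): joint-space move of the TCP to a pose.
- ctrl.movel(position, frame=None, max_speed=0.15): straight line of the TCP; frame=None keeps the orientation; max_speed is the mean speed in m/s.
- ctrl.set_joints(angles): joint-space move.
- ctrl.ungrasp() and ctrl.close_gripper(force=None): open the fingers fully, or close them until they stop; force is the grip in N (None keeps the last).
- ctrl.pause(seconds).
- ctrl.ik(position, orientation): joint angles nearest the present ones, or None.
- get_state(): the state.
- vision.grab_frame(name): name is "side" or "top" or "wrist"; returns (picture, depth): 480x640x3 uint8, blue, green, red; 480x640 float32, m along the optical axis (not along the pixel's ray), 0 where there is no reading.
- vision.camera_info(name): a dict with "mtx" (3x3 intrinsics, pixels), "R" (3x3) and "t" (3): a world point X has camera coordinates R X + t; the wrist camera has in their place "hand_eye" (4x4, takes a point from camera to tool coordinates, whose origin is the TCP and whose axes are the flange's). Camera axes: x right, y down, z forward; pixel columns grow to the right and rows downward; lengths in m; the calibration is good to about 2 mm. A picture is of the moment at which its call begins: read the wrist's pose just before it. camera_info takes no time and is no camera call.
A pose or a line that the arm cannot do raises ctrl.Unreachable and nothing moves.
- ticket.close_job(): hands the job in; it is judged then, once.
Trained networks look in the newest picture that a camera, given by its name, has taken for a name from the list of things; names that differ only in an ending like _2 or _b are one class to them, and where a whole thing is asked for, a point or a joint stands for the part that bears it (a point fixed in the world has none). Each returns a list of dicts, best first, with "p" (0 to 1); they miss things now and then, are a little off and sometimes report something else, mostly with a low value. They report only what shows in the picture. A call takes as long as a camera call. They do not tell look-alikes from the thing itself.
- models.recognise(camera, target): "point" ([column, row] in pixels, amid what is visible of it).
- models.masks_of(camera, target): "mask" (480x640 bool, what is visible of it) and "point" ([column, row] in pixels, amid what is visible of it).
The state is a dict: "time": time; "qpos": joint angles; "qd": joint speeds; "tau": joint torques, N m; "tcp_pos": TCP position; "eef_rot": TCP orientation; "contact_force": force on the tool from outside, world axes, zero at the start; "wrist_torque": the same for the moment, N m; "width": finger opening in m; "gripper_force": force on a finger pad.
Only numpy, scipy, OpenCV 4.12 (cv2) and the standard library are available. Lean on these libraries where they do the work, as an engineer would, in place of code of your own. Each camera call takes 0.05 s, during which the arm holds its last target. There are 200 camera calls.

TASK

Wind the brass handwheel clockwise by its red knob so that the pusher slides the loose pewter chassis bar into the green hood, until the bar is held snugly against the hidden rubber-faced stop inside; then let go of the knob and leave the bar lightly clamped there. You have to feel for the stop: its depth is set differently each time, and the soft pewter must not be squeezed hard. Move the bar only with the handwheel, and leave the toys and other things on the desk where they are.

Things in the scene. Friction and masses are not known exactly. Their poses are not given: they have to be found in the camera images.
- jig: Dark steel base plate of the clamping jig, 130 x 420 x 20 mm, fixed, may be turned a little about z. Origin: centre of its underside. Its y axis runs along the slide channel, from the green gearbox with the handwheel (-y end, 100 x 100 mm, top 62 mm above the desk) to the green hood (+y end). The wheel drives a steel pusher, 23 mm wide, whose face starts 75 mm on the -y side of this origin.
- hood: Green hood, 90 mm wide, 160 mm long, top 66 mm above the desk, fixed over the channel; axes as the jig's, origin 120 mm from the jig's along +y. Hidden in it is the stop, a rubber-faced block fixed across the channel at an unknown depth: its face is 65 to 115 mm inside the hood's mouth (not reported). The rubber yields about 1 mm for each 4 N; squeezing the bar over 25 N spoils it.
- hood_mouth (a point): Middle of the mouth of the hood, where the bar enters, 30 mm above the desk; axes as the jig's.
- bar: Pewter-grey chassis bar, loose in the channel: 24 mm wide, 120 mm long along its y axis, 16 mm thick, about 0.3 kg, with three low round bosses on top. Origin: centre of its underside, 20 mm above the desk. Its +y end is the nose, which lies just inside the hood's mouth at the start; its -y end lies 5 to 30 mm in front of the steel pusher's face.
- wheel (a joint): Turn of the brass handwheel in rad: 0 at the start, growing as it is wound clockwise seen from above; each rad drives the pusher 30 mm along the jig's +y. The stop is met somewhere between 1.9 and 3.8 rad; the wheel's own end is at 4.5. It stays where it is left, keeping some 4 to 7 N of squeeze on the bar when let go.
- wheel_axis (a point): Centre of the level brass handwheel (120 mm across, on the gearbox), on its vertical axis, 76 mm above the desk, level with the top of its rim. Felt along the knob's path, the bare wheel takes about 2.5 N while turning (less at rest); picking up the bar adds 0.5 to 2 N; at the stop the load then rises steadily, the squeeze on the bar being about 1.7 times the extra force felt.
- knob_top (a point): Centre of the top of the red knob, an upright round crank handle 18 mm thick, 45 mm tall, 50 mm from the wheel's axis (top 122, foot 77 mm above the desk). It spins freely on its spindle, so a grip can keep its own direction while it goes round. It starts on the jig's -x side of the axis; wound clockwise it goes by the hood's side (+y), then +x, then -y.
- seal: Red tin seal balancing a blue ball, 132 mm tall. Origin: centre of its underside. Leave alone.
- barrel: Steel spring barrel, 48 mm across, 47 mm tall with its arbor. Origin: centre of its underside. Leave alone.
- button_tin: Round tortoiseshell-finish button tin, 92 mm across, 40 mm tall. Origin: centre of its underside. Leave alone.
- paint_pot: Small glass paint pot with a red cap, 44 mm across, 50 mm tall. Leave alone.
- driver: Screwdriver, 170 mm long, lying on the desk. Leave alone.
Mind the look-alikes: they are no part of the job. There is more than one size of the bar; the one meant has the size given above.

How it is judged:
By the outcome, as a careful person would: the job done as asked, in the order asked, and still so for the second after the job is handed in, with the robot touching nothing.
It also fails if it takes over 64 s, if anything falls off the work surface, if the arm or the gripper's body presses on something with over 40 N, if the wrist force passes 120 N, or if a joint passes its speed limit or range.

## Working session

There is one attempt and no reset: what is moved stays moved. The work goes in short steps, each a Python script; the robot and the scene stay as the last script left them, time stands still between calls to the robot, and variables do not carry over. Pictures are saved under pics/ and viewed, at most 10 in all, crops included, and the job is handed in when it is done.

```bash
mkdir -p pics; ls; python3 - <<'E'
from station import ctrl,get_state,vision,models
import cv2,numpy as np
for c in("side","top"):
    im,d=vision.grab_frame(c); cv2.imwrite(f"pics/{c}0.png",im); np.save(f"pics/{c}0.npy",d)
    i=vision.camera_info(c); print(c,i)
    for t in("knob_top","wheel","hood","jig","bar"):
        r=models.recognise(c,t); print(t,[(np.round(x["point"]),round(x["p"],2)) for x in r])
s=get_state();print(s);print(ctrl.pinch_z)
E
```

```text
pics
side {'mtx': array([[514.46619826,   0.        , 324.35122281],
       [  0.        , 514.46619826, 246.68053544],
       [  0.        ,   0.        ,   1.        ]]), 'R': array([[ 8.94572054e-01, -4.46923362e-01,  5.90094825e-04],
       [-2.80858713e-01, -5.63199320e-01, -7.77126058e-01],
       [ 3.47648132e-01,  6.95029521e-01, -6.29344692e-01]]), 't': array([-0.44499559,  0.19058998,  1.13557873])}
knob_top [(array([342., 245.]), 0.74)]
wheel [(array([376., 252.]), 0.65)]
hood [(array([305., 213.]), 0.92)]
jig [(array([341., 248.]), 0.66)]
bar [(array([274., 379.]), 0.83), (array([161., 235.]), 0.56), (array([336., 235.]), 0.49)]
top {'mtx': array([[614.79382569,   0.        , 327.30023628],
       [  0.        , 614.79382569, 242.07490364],
       [  0.        ,   0.        ,   1.        ]]), 'R': array([[-0.01835148, -0.99974985,  0.01278535],
       [-0.98488033,  0.01587241, -0.17250737],
       [ 0.17226128, -0.01575781, -0.98492525]]), 't': array([-0.06395081,  0.50404199,  1.37094674])}
knob_top [(array([336., 218.]), 0.5), (array([271., 215.]), 0.4)]
wheel [(array(
[... 194 characters left out ...]
, 'qpos': array([-1.22149774,  0.50747122, -0.237558  ,  1.50020959,  0.12574902,
        1.14888617, -0.15478912]), 'qd': array([-0.00073258,  0.00118164,  0.00145053, -0.00045985,  0.0007995 ,
       -0.00072891,  0.00020701]), 'tau': array([ 1.81154046e-04, -6.20027733e+01, -2.18414895e+00, -2.49866170e+01,
        1.37038180e-02,  2.38507710e-03, -1.82739221e-06]), 'tcp_pos': array([0.15092917, 0.60649446, 0.2312881 ]), 'eef_rot': array([2.86065688e-05, 1.21611714e-01, 9.92577750e-01, 6.08385361e-07]), 'contact_force': array([-0.04606778, -0.72360924,  0.49072843]), 'wrist_torque': array([-0.03023076,  0.00199054, -0.04324312]), 'gripper_force': 0.0, 'width': 0.08562735748097822}
-0.0187
```

View pics/side0.png

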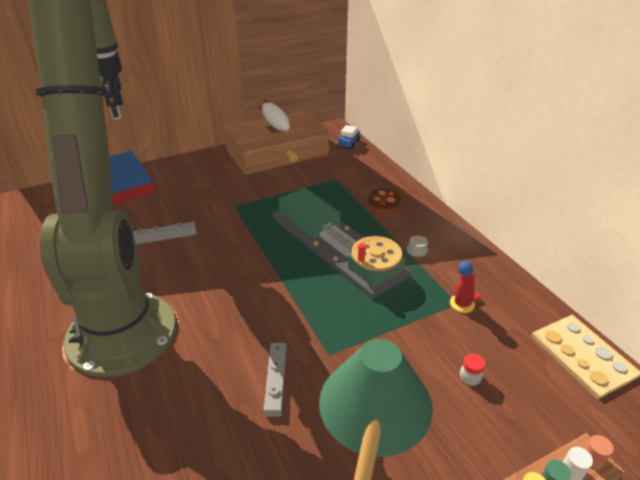

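View pics/top0.png

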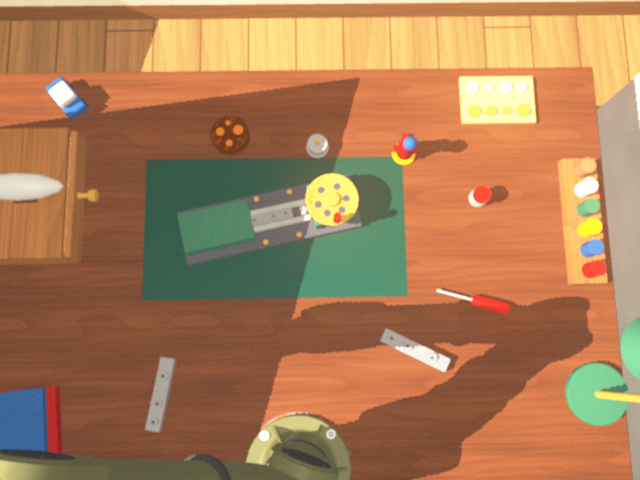

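The bar in the jig's channel (top 271,216) is the one meant. The bars at (160,392) and (415,355) lie loose on the desk and are look-alikes. Next I'll locate the jig.

```bash
cat > h.py <<'E'
import numpy as np,cv2
from station import ctrl,get_state,vision,models
from scipy.spatial.transform import Rotation as Ro
def rot(q): return Ro.from_quat(np.r_[q[1:],q[0]]).as_matrix()
def cam(c):
    "picture, cloud (world, HxWx3), valid"
    s=get_state(); i=vision.camera_info(c); im,d=vision.grab_frame(c); K=i["mtx"]
    v,u=np.mgrid[:480,:640]; P=np.stack([(u-K[0,2])/K[0,0]*d,(v-K[1,2])/K[1,1]*d,d],-1)
    if "hand_eye" in i:
        H=i["hand_eye"]; P=(P@H[:3,:3].T+H[:3,3])@rot(s["eef_rot"]).T+s["tcp_pos"]
    else: P=(P-i["t"])@i["R"]
    return im,P,d>0
def masks(im):
    h=cv2.cvtColor(im,cv2.COLOR_BGR2HSV).astype(int); H,S,V=h[...,0],h[...,1],h[...,2]
    return dict(yel=(H>17)&(H<35)&(S>110)&(V>110), red=((H<8)|(H>172))&(S>150)&(V>70))
def down(yaw): # tool z down, tool y axis along world angle yaw
    y=np.array([np.cos(yaw),np.sin(yaw),0]); z=np.array([0,0,-1.]); x=np.cross(y,z)
    q=Ro.from_matrix(np.c_[x,y,z]).as_quat(); return np.r_[q[3],q[:3]]
def measure(c,near=None):
    im,P,ok=cam(c); m=masks(im); out={}
    z=P[...,2]
    for n,(zl,zh) in dict(yel=(.06,.09),red=(.1,.135)).items():
        k=m[n]&ok&(z>zl)&(z<zh)
        if near is not None: k&=np.hypot(P[...,0]-near[0],P[...,1]-near[1])<.1
        q=P[k]
        if len(q)>10:
            if n=="red": q=q[q[:,2]>np.percentile(q[:,2],90)-.006]
            (cx,cy),r=cv2.minEnclosingCircle(q[:,:2].astype(np.float32))
            print(c,n,len(q),"med",np.round(np.median(q,0),4),"circ",np.round([cx,cy,r],4),"zmax",round(np.percentile(q[:,2],95),4))
    return im,P,ok
E
python3 - <<'E'
from h import *
for c in("top","side"):
    im,P,ok=measure(c)
    for t in("hood","barrel","seal"):
        r=models.masks_of(c,t)
        if r:
            k=r[0]["mask"]&ok; q=P[k]
            q=q[q[:,2]>(.055 if t=="hood" else .02)]
            b=cv2.minAreaRect(q[:,:2].astype(np.float32)); print(t,r[0]["p"],np.round(b[0],4),np.round(b[1],4),round(b[2],2),q[:,2].max())
E
```

```text
top yel 2314 med [ 0.5961 -0.0912  0.0744] circ [ 0.418  -0.11    0.6389] zmax 0.0812
top red 37 med [ 0.5452 -0.0937  0.1226] circ [ 0.5463 -0.0948  0.0086] zmax 0.1256
hood 0.93 [0.5398 0.18  ] [0.0924 0.1608] 11.98 0.07605497138073866
barrel 0.9 [ 0.7434 -0.0524] [0.0476 0.0458] 28.5 0.055052500817269936
seal 0.86 [ 0.7295 -0.264 ] [0.0513 0.0616] 47.53 0.1388517540327464
side yel 964 med [ 0.5976 -0.0944  0.0757] circ [ 0.5764 -0.0974  0.5848] zmax 0.0811
side red 37 med [ 0.5448 -0.097   0.1224] circ [ 0.5453 -0.0968  0.0089] zmax 0.1249
hood 0.86 [0.5363 0.1795] [0.095  0.1677] 10.18 0.07272758810842578
barrel 0.71 [ 0.7421 -0.0543] [0.0467 0.0457] 34.59 0.050184388176095315
seal 0.86 [ 0.7216 -0.2661] [0.0473 0.0555] 34.42 0.13417199131456042
```

```bash
python3 - <<'E'
from h import *
H=vision.camera_info("wrist")["hand_eye"]; print(np.round(H,3))
q=down(np.radians(102)); R=rot(q)
W=np.array([.59,-.09,.075])
for k,dx in enumerate((0,.05)):
    # put wheel on the optical axis
    T=W+[dx,0,0]; d=R@H[:3,2]; o=T-d*.28-R@H[:3,3]; o[2]=max(o[2],.27)
    ctrl.movep(o,q); ctrl.pause(.3); print(np.round(o,3),get_state()["time"])
    im,P,ok=measure("wrist",W); cv2.imwrite(f"pics/w{k}.png",im)
    y=masks(im)["yel"]&ok&(np.abs(P[...,2]-.075)<.006)&(np.hypot(P[...,0]-.59,P[...,1]+.09)<.08)
    Q=P[y]; 
    b=cv2.fitEllipse(cv2.convexHull(Q[:,:2].astype(np.float32))); print("wheel ellipse",b)
print(get_state()["contact_force"])
E
```

```text
[[-0.    -0.96  -0.28   0.072]
 [ 1.    -0.    -0.    -0.001]
 [ 0.    -0.28   0.96  -0.143]
 [ 0.     0.     0.     1.   ]]
[ 0.583 -0.09   0.27 ] 4.1833
wrist yel 10384 med [ 0.5964 -0.0843  0.0746] circ [ 0.5995 -0.0852  0.0635] zmax 0.0804
wrist red 379 med [ 0.5466 -0.0965  0.1223] circ [ 0.5469 -0.0963  0.0087] zmax 0.1235
wheel ellipse ((0.5962164402008057, -0.08575959503650665), (0.11916465312242508, 0.11961205303668976), 101.791259765625)
[ 0.633 -0.09   0.27 ] 4.85
wrist yel 11770 med [ 0.596  -0.0846  0.0746] circ [ 0.5979 -0.0847  0.063 ] zmax 0.0804
wrist red 436 med [ 0.5475 -0.0965  0.1224] circ [ 0.5473 -0.0962  0.0089] zmax 0.1238
wheel ellipse ((0.5961211919784546, -0.0855768471956253), (0.11900200694799423, 0.11953127384185791), 8.685068130493164)
[-0.21954811 -0.06105573 -1.19011461]
```

View pics/w1.png

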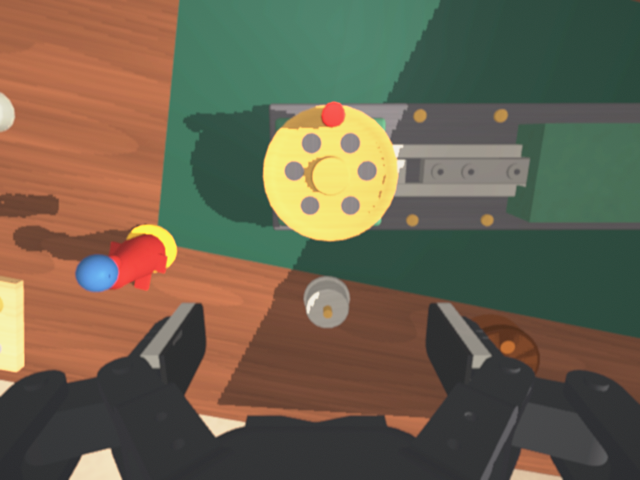

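The bar with three bosses lies in the channel at (475,172), the knob is at (333,114) and the wheel hub is at (330,172). The space around the knob is clear, so I'll grasp it and wind the first stretch, which is safe.

```bash
cat >> h.py <<'E'
C=np.array([.5962,-.0857]); A0=np.radians(192.2); Z=.091; Q=down(np.radians(102)); RK=.0501
def pos(th,z=Z,dr=0): a=A0-th; return np.r_[C+(RK+dr)*np.array([np.cos(a),np.sin(a)]),z]
def read(b,v=True):
    s=get_state(); p=s["tcp_pos"][:2]-C; th=(A0-np.arctan2(p[1],p[0]))%(2*np.pi)
    a=A0-th; f=s["contact_force"]-b; t=np.array([np.sin(a),-np.cos(a)])
    F=-f[:2]@t; Fr=f[:2]@[np.cos(a),np.sin(a)]
    if v: print(f"t{s['time']:.2f} th{th:.3f} r{np.hypot(*p)*1e3:.2f} Ft{F:.2f} Fr{Fr:.2f} Fz{f[2]:.2f} w{s['width']:.3f}")
    return th,F
E
python3 - <<'E'
from h import *
ctrl.movep(pos(0,.17),Q); ctrl.movel(pos(0),max_speed=.1); ctrl.pause(.3)
b=get_state()["contact_force"].copy(); np.save("b.npy",b); print(b,get_state()["tcp_pos"],pos(0))
ctrl.close_gripper(40); ctrl.pause(.2); read(b)
for th in np.arange(.1,.85,.1): ctrl.movel(pos(th),max_speed=.05); read(b)
E
```

```text
[-0.53006336  0.41356419  0.46233586] [ 0.54743273 -0.09632422  0.09142053] [ 0.54723146 -0.09628737  0.091     ]
t7.56 th0.001 r50.09 Ft-0.22 Fr0.50 Fz2.60 w0.017
t7.81 th0.104 r50.12 Ft1.11 Fr0.53 Fz2.90 w0.017
t8.06 th0.212 r50.23 Ft1.20 Fr0.86 Fz3.05 w0.017
t8.31 th0.318 r50.27 Ft0.76 Fr1.24 Fz5.10 w0.017
t8.56 th0.423 r50.35 Ft0.84 Fr1.38 Fz5.44 w0.017
t8.81 th0.525 r50.41 Ft0.68 Fr0.71 Fz4.98 w0.017
t9.06 th0.627 r50.46 Ft0.80 Fr0.67 Fz4.66 w0.017
t9.31 th0.722 r50.54 Ft0.90 Fr0.76 Fz4.22 w0.017
t9.56 th0.817 r50.59 Ft1.08 Fr1.09 Fz4.58 w0.017
```

```bash
python3 - <<'E'
from h import *
b=np.load("b.npy")
for i,th in enumerate(np.arange(.86,1.81,.06)):
    ctrl.movel(pos(th),max_speed=.03); read(b)
E
```

```text
t9.81 th0.871 r50.61 Ft1.86 Fr0.57 Fz5.23 w0.017
t10.06 th0.928 r50.64 Ft2.72 Fr0.17 Fz5.53 w0.017
t10.31 th0.988 r50.63 Ft2.29 Fr0.31 Fz5.28 w0.017
t10.56 th1.047 r50.67 Ft3.10 Fr0.17 Fz5.16 w0.017
t10.81 th1.107 r50.69 Ft3.10 Fr0.09 Fz5.61 w0.017
t11.06 th1.166 r50.72 Ft1.80 Fr-0.62 Fz5.42 w0.017
t11.31 th1.226 r50.73 Ft2.53 Fr-0.54 Fz5.55 w0.017
t11.56 th1.285 r50.72 Ft2.31 Fr0.10 Fz5.41 w0.017
t11.81 th1.344 r50.75 Ft2.25 Fr-1.05 Fz5.31 w0.017
t12.06 th1.403 r50.71 Ft1.63 Fr-0.80 Fz4.81 w0.017
t12.31 th1.462 r50.75 Ft1.93 Fr-1.38 Fz5.24 w0.017
t12.56 th1.521 r50.75 Ft2.30 Fr-1.88 Fz6.28 w0.017
t12.81 th1.579 r50.76 Ft1.92 Fr-1.66 Fz5.18 w0.017
t13.06 th1.638 r50.76 Ft1.69 Fr-1.24 Fz6.76 w0.017
t13.31 th1.697 r50.72 Ft2.64 Fr-1.68 Fz4.80 w0.016
t13.56 th1.756 r50.73 Ft1.20 Fr-2.16 Fz5.08 w0.017
```

```bash
python3 - <<'E'
from h import *
b=np.load("b.npy"); L=[]
def rd():
    r=[]
    for _ in range(3): ctrl.pause(.03); r.append(read(b,False))
    return np.mean(r,0)
for th in np.arange(1.8,3.9,.03):
    ctrl.movel(pos(th),max_speed=.03); a,F=rd(); 
    base=np.median(L[-13:-3]) if len(L)>=8 else 2.1
    L.append(F); ex=F-base
    print(f"{th:.2f}:{a:.3f}:{F:.1f}",end=" ")
    if ex>4.5 or (len(L)>1 and min(L[-2:])-base>3): break
print(); read(b)
E
```

```text
1.80:1.793:2.2 1.83:1.820:3.1 1.86:1.849:2.4 1.89:1.878:2.2 1.92:1.908:2.0 1.95:1.937:2.7 1.98:1.966:2.7 2.01:1.996:2.2 2.04:2.025:2.4 2.07:2.054:2.6 2.10:2.084:2.3 2.13:2.113:3.1 2.16:2.142:2.4 2.19:2.172:2.4 2.22:2.201:2.7 2.25:2.230:2.3 2.28:2.259:2.4 2.31:2.288:3.1 2.34:2.318:2.9 2.37:2.347:2.8 2.40:2.376:2.5 2.43:2.405:2.6 2.46:2.435:2.3 2.49:2.464:2.6 2.52:2.493:2.5 2.55:2.522:2.7 2.58:2.551:2.5 2.61:2.580:2.1 2.64:2.609:2.8 2.67:2.638:2.5 2.70:2.667:2.2 2.73:2.697:1.9 2.76:2.725:2.3 2.79:2.755:2.5 2.82:2.783:2.3 2.85:2.812:2.8 2.88:2.842:2.6 2.91:2.870:2.8 2.94:2.899:2.5 2.97:2.928:2.7 3.00:2.957:2.3 3.03:2.980:3.3 3.06:2.999:4.4 3.09:3.017:5.7 3.12:3.035:6.8 
t29.31 th3.035 r50.06 Ft5.71 Fr-4.00 Fz8.35 w0.017
```

The stop was met at about 2.97 rad. The squeeze is now about 7 N, so I'll go slightly further, ease off and let go.

```bash
python3 - <<'E'
from h import *
b=np.load("b.npy")
def rd():
    r=[]
    for _ in range(4): ctrl.pause(.03); r.append(read(b,False))
    return np.mean(r,0)
th=3.12; 
while th<3.24:
    a,F=rd(); print(f"{th:.3f}:{a:.3f}:{F:.1f}")
    if F>8.3: break
    th+=.02; ctrl.movel(pos(th),max_speed=.03)
print("ease")
for _ in range(12):
    a,F=rd(); print(f"{th:.3f}:{a:.3f}:{F:.1f}")
    if F<2.5: break
    th-=.015; ctrl.movel(pos(th),max_speed=.03)
read(b)
E
```

```text
3.120:3.035:7.0
3.140:3.045:7.4
3.160:3.055:8.2
3.180:3.067:9.5
ease
3.180:3.067:9.6
3.165:3.066:7.8
3.150:3.065:6.6
3.135:3.064:5.1
3.120:3.060:4.2
3.105:3.053:3.0
3.090:3.045:2.2
t33.02 th3.045 r50.05 Ft2.07 Fr-2.09 Fz7.17 w0.017
```

```bash
python3 - <<'E'
from h import *
ctrl.ungrasp(); ctrl.pause(.3); p=get_state()["tcp_pos"]; print(p)
ctrl.movel([p[0],p[1],.2],max_speed=.12)
H=vision.camera_info("wrist")["hand_eye"]; R=rot(Q)
o=np.array([.633,-.09,.27]); ctrl.movep(o,Q); ctrl.pause(.3)
im,P,ok=measure("wrist",C); cv2.imwrite("pics/end.png",im)
k=masks(im)["red"]&ok&(P[...,2]>.115)&(np.hypot(*(P[...,:2]-C).transpose(2,0,1))<.07)
c=np.array(cv2.minEnclosingCircle(P[k][:,:2].astype(np.float32))[0])-C
print("th",(A0-np.arctan2(c[1],c[0]))%(2*np.pi),np.hypot(*c),get_state()["time"])
E
```

```text
[ 0.64455961 -0.07260967  0.09101679]
wrist yel 12082 med [ 0.5919 -0.0878  0.0745] circ [ 0.5977 -0.0848  0.063 ] zmax 0.0804
wrist red 371 med [ 0.6421 -0.0695  0.1222] circ [ 0.643  -0.0689  0.0092] zmax 0.1234
th 3.010816072834931 0.04971456475769651 35.7917
```

View pics/end.png

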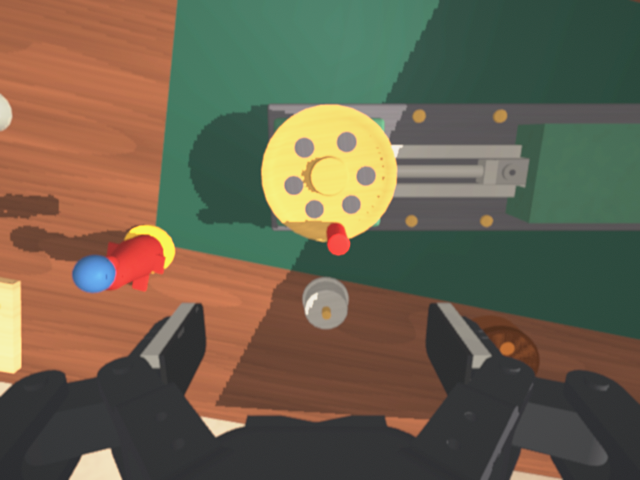

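The picture shows the pusher at (490,172) against the bar, with the bar's nose deep in the hood. The knob at (338,240) is free, at about 3.01 rad. That is about 1.3 mm past first contact, or roughly 5 N of squeeze left. The neighbouring things haven't moved.

```bash
python3 -c "
from station import ticket
print(ticket.close_job())"
```

```text
the job is handed in; nothing more can be done
None
```

The job is handed in: the bar is held against the stop, met at about 2.97 rad, with an estimated peak squeeze of 12 N and about 5 N left on it after the knob was let go; nothing nearby was moved.

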